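# Set out the carving and sharpening place

### The job

Lay the grey stone beside the leather strop, on the side towards the carving blank, parallel to the strop and level with its middle, then lay the white stone centred on top of it, pointing the same way. Stand the oil can behind the strop (beyond its far end) on its middle line, and stand the mallet on its head in front of the blank (on the robot's side) on the blank's middle line. Leave a gap of about 30 mm between strop and grey stone, strop and can, blank and mallet; tip neither can nor mallet, and leave the glue bottle, offcut and tin where they are.

Things in the scene. Friction and masses are not known exactly. Their poses are not given: they have to be found in the camera images.
- strop: Fixed leather strop: a wooden block, 120 (its x, length) x 56 (its y) x 24 mm high, its top covered with red-brown leather with a green stripe of honing compound. Fixed to the bench, either left or right of the blank, turned up to 0.3 rad. Origin: centre of its underside, on the bench. x runs lengthwise, away from the robot (its back); y to its left.
- blank: Fixed carving blank: a pale square wooden block, 90 x 90 x 30 mm high, with a darker ring-shaped rosette on top; against its back face lies a wooden bench stop 14 mm thick, 110 mm wide, 22 mm high. Fixed to the bench, turned up to 0.3 rad. Origin: centre of the square block's underside. x points to its back, away from the robot; y to its left.
- grey_stone: Loose coarse stone: a dark grey bench stone in a pale wooden holder, one rigid piece: holder 100 (its x, length) x 50 (its y) x 12 mm, stone 92 x 46 mm on it, 28 mm high in all, flat on top, about 0.3 kg. Lies flat. Origin: centre of its underside, z up.
- white_stone: Loose fine stone: a plain white ceramic stone 80 (its x, length) x 34 (its y) x 18 mm high, about 0.12 kg. Lies flat. Origin: centre of its underside, z up.
- oil_can: Loose oil can: an upright red can, 44 mm in diameter, straight sides up to 52 mm, then a shoulder and a central brass spout up to 85 mm, about 0.15 kg. Stands upright. Origin: centre of its underside, z up.
- mallet: Loose small carver's mallet standing on its head, handle up: round brass head 44 mm in diameter at the foot, 46 mm high; above it a pale round wooden handle, 24 mm in diameter between 75 and 115 mm height, top at 125 mm; about 0.35 kg, the weight in the head. Origin: centre of its underside (the foot of the head), z up.
- glue: Bystander, loose: white bottle with a blue label and an orange cap, 54 mm in diameter, 130 mm high, at the far middle of the work. Origin: centre of its underside.
- offcut: Bystander, loose: flat wooden offcut 50 (its x) x 75 (its y) x 22 mm high, at the near middle. Origin: centre of its underside.
- tin: Bystander, loose: open aluminium tin, 68 mm in diameter, 60 mm high, at the far left. Origin: centre of its underside.
Mind the look-alikes: they are no part of the job. Leave any green look-alike of the mallet alone. There is more than one size of the white_stone; the one meant has the size given above.

How it is judged:
At the end, for the whole second after the job is handed in: Gaps 30 mm +-15 (grey stone beside strop on the blank's side, can behind strop, mallet before blank), each within 15 mm of the middle line; grey parallel to strop within 0.2 rad; white on grey, centred within 12 mm, parallel within 0.2 rad; can and mallet upright; all released, at rest (((y of blank in the frame of strop above 0 m and y of grey_stone in the frame of strop between 0.068 and 0.098 m) or (y of blank in the frame of strop below 0 m and y of grey_stone in the frame of strop between -0.098 and -0.068 m)) and x of grey_stone in the frame of strop between -0.015 and 0.015 m and angle between the x axis of grey_stone and the x axis of strop, either way round below 0.2 rad and height (world z) of each of grey_stone, oil_can, mallet below 0.005 m and angle between each of grey_stone, oil_can, mallet's own z axis and vertical below 0.08 rad and x of white_stone in the frame of grey_stone between -0.012 and 0.012 m and y of white_stone in the frame of grey_stone between -0.012 and 0.012 m and z of white_stone in the frame of grey_stone between 0.024 and 0.032 m and angle between the x axis of white_stone and the x axis of grey_stone, either way round below 0.2 rad and angle between white_stone's own z axis and vertical below 0.1 rad and x of oil_can in the frame of strop between 0.097 and 0.127 m and y of oil_can in the frame of strop between -0.015 and 0.015 m and x of mallet in the frame of blank between -0.112 and -0.082 m and y of mallet in the frame of blank between -0.015 and 0.015 m and linear speed of each of grey_stone, white_stone, oil_can, mallet below 0.02 m/s and angular speed of each of grey_stone, white_stone, oil_can, mallet below 0.2 rad/s); the robot touches nothing.
It fails at once if the glue bottle is knocked or shifted by more than 25 mm (distance of glue from where it was at the start of the episode above 0.025 m).
It fails at once if the wood offcut is knocked or shifted by more than 25 mm (distance of offcut from where it was at the start of the episode above 0.025 m).
It fails at once if the tin is knocked or shifted by more than 25 mm (distance of tin from where it was at the start of the episode above 0.025 m).
It fails at once if the oil can is tipped over (angle between oil_can's own z axis and vertical above 0.6 rad).
It fails at once if the mallet is tipped over (angle between mallet's own z axis and vertical above 0.6 rad).
It also fails if it takes over 118 s, if anything falls off the work surface, if the arm or the gripper's body presses on something with over 40 N, if the wrist force passes 120 N, or if a joint passes its speed limit or range.

### The arm

A 6-joint arm with a two-finger parallel gripper is mounted at the origin on the work surface. World frame = base frame: x ahead of the robot, y to its left, z up, the work surface at z = 0. Lengths are in m, angles in rad, forces in N, time in s.
With the tool pointing down it reaches from about 0.375 to 0.9 m from the base axis. Payload 3.1 kg.
Tool frame: the origin (TCP) lies at the very end of the fingers, on their centre line; the grasp point (between the pads) lies 19 mm behind it; z points along the fingers, y is the line along which they close (so a half turn about z gives the same grasp; the last joint's range is limited). The gripper opens to 87 mm and grips with 3 to 60 N. Pads are 19 mm wide; open, the fingers measure 117 mm over their backs; the gripper's body (75 mm by 190 mm) begins 51 mm behind the grasp point.
Start: joints at [-1.435, 0.527, 1.433, -0, 1.181, -0.178], TCP at [0.193, -0.594, 0.223] pointing down, gripper open.
Joint ranges: [-3.08, 3.08], [-0.75, 2.2], [0.22, 2.44], [-1.43, 4.57], [0, 2.65], [-2.85, 2.85]. Speed limits (rad/s): [2.79, 2.79, 3.14, 3.14, 3.14, 3.14].

### API

Orientations are given as a unit quaternion [w, x, y, z].
In Python, from bench import arm, cams gives the robot as it stands.
- The arm moves only by the shell command python3 -m crank 'ROWS'. ROWS is JSON, a list of rows, each a list of 7 numbers: the closure, from -1 (fully open) to 1 (shut), then the shift along the tool's x, y, z in m, then the turn, a rotation vector about the tool's x, y, z in degrees. In form: [[grip, dx, dy, dz, ax, ay, az], ...]. A call has 1 to 20 rows; each row is the pose to reach, as a shift and turn from the pose commanded when the call began, along the tool's axes at that moment; what a row does not reach only later rows make up. A row lasts 1/10 s, in which the tool goes at most 50 mm and 8.59 degrees, less where a joint would pass 70% of its speed; a pose out of reach is approached as far as the arm can. A call with a gripper value outside its range is refused whole. The fingers move at their own pace and stop on an object; the grip force is fixed at half the most. Time passes only in rows, so rows that repeat a pose let the fingers close. It gives the time, the measured TCP pose, the force, the opening and the grip force at its end, in the units of the state.
- arm.state(): the state, without advancing time (a new reading comes with each control period).
- cams.snapshot(name): name is "scene" or "top" or "wrist"; returns (picture, depth): 420x560x3 uint8, blue, green, red; 420x560 float32, m along the optical axis (not along the pixel's ray), 0 where there is no reading.
- cams.get_calibration(name): a dict with "fx", "fy", "cx", "cy" (pixels), "rvec" (rotation vector, rad) and "tvec" (3), from world to camera coordinates, as OpenCV has them; the wrist camera has in their place "hand_eye" (4x4, takes a point from camera to tool coordinates, whose origin is the TCP and whose axes are the flange's). Camera axes: x right, y down, z forward; pixel columns grow to the right and rows downward; lengths in m; the calibration is good to about 2 mm. A picture is of the moment at which its call begins: read the wrist's pose just before it. get_calibration takes no time and is no camera call.
- arm.finish_job(): hands the job in; it is judged then, once.
The state is a dict: "time_s": time; "joint_pos": joint angles; "joint_velocities": joint speeds; "joint_efforts": joint torques, N m; "ee_pos": TCP position; "eef_rot": TCP orientation; "force": force on the tool from outside, world axes, zero at the start; "moment": the same for the moment, N m; "finger_gap": finger opening in m; "grip_force": force on a finger pad.
Only numpy, scipy, OpenCV 4.12 (cv2) and the standard library are available. Lean on these libraries where they do the work, as an engineer would, in place of code of your own. Each camera call takes 0.05 s, during which the arm holds its last target. There are 200 camera calls.

## Working session

There is one attempt and no reset: what is moved stays moved. The work goes in short steps, Python scripts to look and compute and a shell command to move; the robot and the scene stay as the last step left them, time stands still between calls to the robot, and variables do not carry over. Pictures are saved under pics/ and viewed, at most 14 in all, crops included, and the job is handed in when it is done.

```bash
mkdir -p pics; ls; python3 - <<'E'
from bench import arm,cams
import cv2,numpy as np
for n in ["scene","top"]:
    p,d=cams.snapshot(n); cv2.imwrite(f"pics/{n}0.png",p); np.save(f"pics/{n}0.npy",d)
    c=cams.get_calibration(n); print(n,c); 
    R=cv2.Rodrigues(np.array(c['rvec'],float))[0]; print((-R.T@np.array(c['tvec']).ravel()))
print(cams.get_calibration("wrist")); print(arm.state())
E
```

```text
pics
scene {'fx': 499.6667374521962, 'fy': 499.6667374521962, 'cx': 282.3371764156369, 'cy': 212.3636339782119, 'rvec': array([ 0.67648732,  2.48431359, -1.27658998]), 'tvec': array([ 0.42219435, -0.08535545,  1.56276442])}
[1.06364993 0.90610064 0.82182523]
top {'fx': 472.792088268359, 'fy': 472.792088268359, 'cx': 277.2629367555948, 'cy': 208.87455292078968, 'rvec': array([ 2.22596365, -2.18290556,  0.08689562]), 'tvec': array([-0.03811169,  0.50500753,  1.11993261])}
[ 0.44253617 -0.00237769  1.14668664]
{'fx': 360.86411413114917, 'fy': 360.86411413114917, 'cx': 281.6330013453789, 'cy': 209.53216228057127, 'hand_eye': array([[ 3.47013120e-04, -9.65569439e-01, -2.60145224e-01,
         7.14271097e-02],
       [ 9.99999886e-01,  2.49829564e-04,  4.06639367e-04,
         1.06245740e-04],
       [-3.27646578e-04, -2.60145335e-01,  9.65569416e-01,
        -1.63181622e-01],
       [ 0.00000000e+00,  0.00000000e+00,  0.00000000e+00,
         1.00000000e+00]])}
{'time_s': 0.1, 'joint_pos': array([-1.43555676e+00,  5.28346167e-01,  1.43379646e+00,  7.45468239e-06,
        1.18140121e+00, -1.78498327e-01]), 'joint_velocities': array([-0.00258169, -0.00221563, -0.0038631 ,  0.0016871 , -0.0011092 ,
       -0.00095531]), 'joint_efforts': array([-4.04328739e-04, -4.40986097e+01, -1.77150589e+01,  6.33687736e-02,
        5.33748034e-02, -5.05046876e-05]), 'ee_pos': array([ 0.19282435, -0.59380662,  0.22167901]), 'eef_rot': array([-9.75289565e-04,  9.87721028e-01,  1.56224896e-01,  2.45459295e-05]), 'force': array([ 0.14038131, -0.40510118, -0.26250078]), 'moment': array([-0.05757144,  0.01365585,  0.0061129 ]), 'grip_force': 0.0, 'finger_gap': 0.08763111004585834}
```

View pics/top0.png

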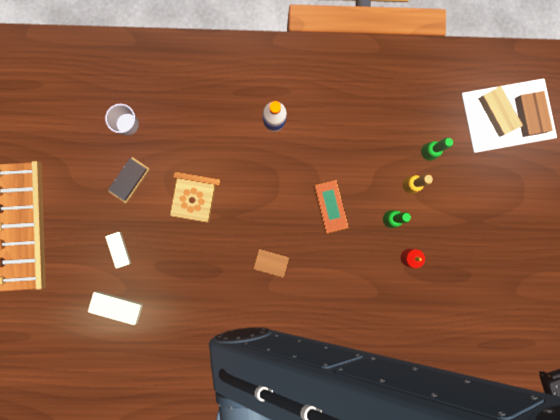

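View pics/scene0.png

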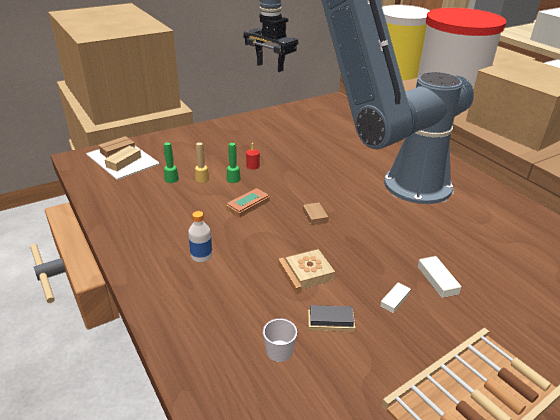

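The top view shows: tin (121,119), glue (275,116), grey stone (128,180), blank (192,199), strop (331,206), offcut (271,263). 
- **White stone:** (118,250) is small and (115,308) is large. I choose (118,250), subject to a size check.
- **Mallet:** (417,183) is brass, and the look-alikes at (437,149) and (397,218) are green. I choose (417,183).
- **Oil can:** red, at (415,259).
- **Grey stone:** only (128,180) fits.

```bash
cat > h.py <<'E'
from bench import arm,cams
import cv2,numpy as np
from scipy.spatial.transform import Rotation as Rn
def ext(n,st=None):
    c=cams.get_calibration(n)
    if n=="wrist":
        w=st['eef_rot']; R=Rn.from_quat([w[1],w[2],w[3],w[0]]).as_matrix(); H=np.array(c['hand_eye'])
        return c,R@H[:3,:3],R@H[:3,3]+st['ee_pos']
    R=cv2.Rodrigues(np.array(c['rvec'],float))[0].T
    return c,R,-R@np.array(c['tvec'],float).ravel()
def cloud(n,d,st=None):
    c,R,t=ext(n,st); v,u=np.mgrid[:420,:560]
    P=np.stack([(u-c['cx'])/c['fx']*d,(v-c['cy'])/c['fy']*d,d],-1)@R.T+t
    P[d==0]=np.nan; return P
def proj(n,X,st=None):
    c,R,t=ext(n,st); q=(np.asarray(X)-t)@R; return q[:2]/q[2]*c['fx']+[c['cx'],c['cy']]
def pix(n,uv,z,st=None):   # ray at height z
    c,R,t=ext(n,st); r=R@np.array([(uv[0]-c['cx'])/c['fx'],(uv[1]-c['cy'])/c['fy'],1]); return t+r*(z-t[2])/r[2]
def rect(P,xy,r,zlo,zhi):
    m=(np.hypot(P[...,0]-xy[0],P[...,1]-xy[1])<r)&(P[...,2]>zlo)&(P[...,2]<zhi)
    Q=P[m]; 
    if len(Q)<8: return None
    (c,s,a)=cv2.minAreaRect(Q[:,:2].astype(np.float32))
    if s[0]<s[1]: s=s[::-1]; a+=90
    a=(a+90)%180-90
    return dict(c=np.round(c,4),s=np.round(s,4),a=round(a,1),z=np.round(np.percentile(Q[:,2],[10,50,90]),4),n=len(Q))
E
python3 - <<'E'
from h import *
T=cloud("top",np.load("pics/top0.npy")); S=cloud("scene",np.load("pics/scene0.npy"))
seeds=dict(tin=(121,119,.06,.055),glue=(275,116,.06,.11),grey=(128,180,.08,.02),blank=(192,199,.075,.026),strop=(331,206,.085,.016),white=(118,250,.06,.01),big=(115,308,.09,.01),can=(415,259,.06,.035),mal=(417,183,.05,.03),offc=(271,263,.06,.012),g1=(437,149,.05,.03),g2=(397,218,.05,.03))
for k,(u,v,r,zl) in seeds.items():
    x=pix("top",(u,v),0.02); print(k,np.round(x[:2],3),np.round(proj("scene",x)));
    print("   T",rect(T,x,r,zl,.2)); print("   S",rect(S,x,r,zl,.2))
    # table height near
for n,P in (("T",T),("S",S)):
    m=(abs(P[...,0]-.5)<.2)&(abs(P[...,1])<.35)&(P[...,2]<.006); print(n,np.nanmedian(P[m][:,2]))
p=cv2.imread("pics/top0.png"); q=cv2.resize(p[130:330,60:200],None,fx=2.8,fy=2.8,interpolation=2)
r=cv2.resize(p[130:330,310:460],None,fx=2.8,fy=2.8,interpolation=2); cv2.imwrite("pics/crop0.png",np.hstack([q,r])[:600,:800])
E
```

```text
tin [0.713 0.35 ] [279. 350.]
   T {'c': array([0.7063, 0.3391]), 's': array([0.0673, 0.0649]), 'a': 86.8, 'z': array([0.0561, 0.0601, 0.0638]), 'n': 158}
   S {'c': array([0.706, 0.338]), 's': array([0.0675, 0.0654]), 'a': 57.7, 'z': array([0.056 , 0.0585, 0.0608]), 'n': 212}
glue [ 0.73  -0.018] [198. 250.]
   T {'c': array([ 0.7227, -0.0166]), 's': array([0.0236, 0.0222]), 'a': 1.2, 'z': array([0.1252, 0.1302, 0.1329]), 'n': 120}
   S {'c': array([ 0.7223, -0.0175]), 's': array([0.0275, 0.0232]), 'a': -74.2, 'z': array([0.1139, 0.1266, 0.1305]), 'n': 113}
grey [0.567 0.328] [332. 316.]
   T {'c': array([0.5696, 0.3287]), 's': array([0.0913, 0.0488]), 'a': -32.5, 'z': array([0.0259, 0.0289, 0.0318]), 'n': 794}
   S {'c': array([0.568 , 0.3269]), 's': array([0.0917, 0.051 ]), 'a': -32.4, 'z': array([0.0247, 0.0276, 0.0294]), 'n': 775}
blank [0.525 0.175] [309. 268.]
   T {'c': array([0.5299, 0.1725]), 's': array([0.1037, 0.0905]), 'a': -8.7, 'z': array([0.0284, 0.0313, 0.0342]), 'n': 1465}
   S {'c': array([0.5221, 0.1721]), 's': array([0.0938, 0.0919]), 'a': 79.9, 'z': array([0.027
[... 1663 characters left out ...]
y([0.081 , 0.0531]), 'a': 75.6, 'z': array([0.0166, 0.0211, 0.0234]), 'n': 335}
g1 [ 0.658 -0.413] [168. 173.]
   T {'c': array([ 0.6536, -0.3954]), 's': array([0.0373, 0.032 ]), 'a': 27.9, 'z': array([0.0407, 0.0715, 0.1249]), 'n': 345}
   S {'c': array([ 0.6572, -0.3972]), 's': array([0.04  , 0.0324]), 'a': -34.2, 'z': array([0.0365, 0.0725, 0.1173]), 'n': 273}
g2 [ 0.489 -0.316] [231. 173.]
   T {'c': array([ 0.4882, -0.3022]), 's': array([0.0388, 0.0299]), 'a': 8.3, 'z': array([0.0398, 0.0639, 0.1254]), 'n': 298}
   S {'c': array([ 0.4894, -0.302 ]), 's': array([0.0369, 0.0318]), 'a': -26.6, 'z': array([0.0374, 0.0712, 0.1181]), 'n': 267}
T 0.0007531979413402112
S -0.00029857684322626143
```

View pics/crop0.png

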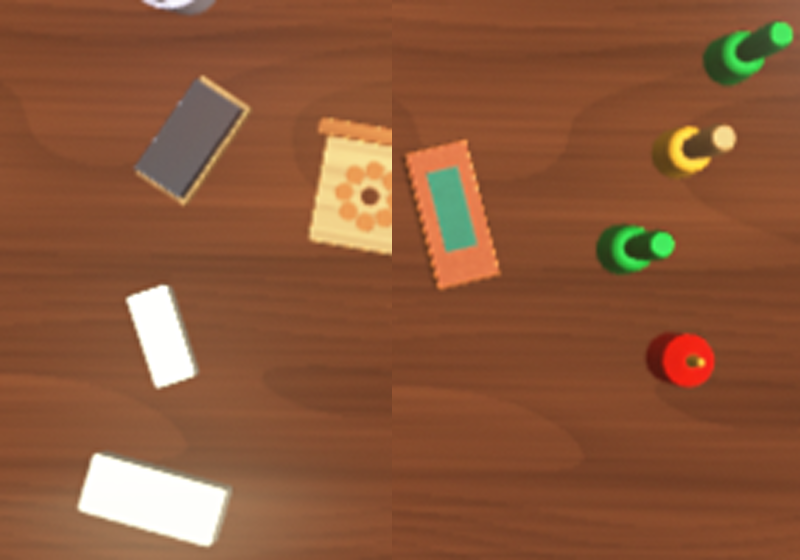

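The close crop confirms the choices: the 80x34 white stone at crop (160,337), the brass mallet with a pale handle at (690,150), and the red can at (685,360). Both views agree on the heights. Next I fix the fine poses and the goals.

```bash
cat >> h.py <<'E'
def go(x,y,z,yaw):  # rows numbers from current pose
    s=arm.state(); w=s['eef_rot']; R=Rn.from_quat([w[1],w[2],w[3],w[0]])
    G=Rn.from_euler('z',yaw,degrees=True)*Rn.from_euler('x',180,degrees=True)
    print(np.round(R.inv().apply(np.array([x,y,z])-s['ee_pos']),4),np.round(np.degrees((R.inv()*G).as_rotvec()),2), np.round(s['ee_pos'],4))
def goals(c,yaw,x,y):
    a=np.radians(yaw); return np.round(np.array(c)+[x*np.cos(a)-y*np.sin(a),x*np.sin(a)+y*np.cos(a)],4)
E
python3 - <<'E'
from h import *
T=cloud("top",np.load("pics/top0.npy")); S=cloud("scene",np.load("pics/scene0.npy"))
for P in (T,S):
    print("handle",rect(P,(.573,-.350),.03,.115,.14),"can",rect(P,(.396,-.349),.035,.044,.06))
    m=(np.hypot(P[...,0]-.522,P[...,1]-.173)<.075)&(P[...,2]>.0275)&(P[...,2]<.04); Q=P[m][:,:2]
    # front edge & side edges : robust fit over yaw
    best=min(np.arange(-20,1,.25),key=lambda a:(lambda q:(np.percentile(q[:,1],99)-np.percentile(q[:,1],1)))(Q@np.array([[np.cos(np.radians(a)),-np.sin(np.radians(a))],[np.sin(np.radians(a)),np.cos(np.radians(a))]])))
    a=np.radians(best);q=Q@np.array([[np.cos(a),-np.sin(a)],[np.sin(a),np.cos(a)]])
    f=np.percentile(q,.5,axis=0);e=np.percentile(q,99.5,axis=0); c=np.array([f[0]+.045,(f[1]+e[1])/2]); print(best,e-f,"centre",np.array([[np.cos(a),-np.sin(a)],[np.sin(a),np.cos(a)]])@c)
print("grey",goals((.515,-.157),14.6,0,.083),"can",goals((.515,-.157),14.6,.112,0))
go(.3965,-.348,.13,26)
E
```

```text
handle {'c': array([ 0.573 , -0.3531]), 's': array([0.0216, 0.0203]), 'a': 20.1, 'z': array([0.1181, 0.1244, 0.128 ]), 'n': 90} can {'c': array([ 0.3957, -0.3493]), 's': array([0.0419, 0.0411]), 'a': 4.0, 'z': array([0.0504, 0.0552, 0.0588]), 'n': 200}
-10.0 [0.08979901 0.08955455] centre [0.52334626 0.17339209]
handle {'c': array([ 0.573 , -0.3531]), 's': array([0.0209, 0.0191]), 'a': 8.5, 'z': array([0.1161, 0.1211, 0.1256]), 'n': 35} can {'c': array([ 0.3986, -0.3444]), 's': array([0.0424, 0.0357]), 'a': -34.6, 'z': array([0.0462, 0.0526, 0.0584]), 'n': 83}
-11.0 [0.09000137 0.09112848] centre [0.52211849 0.17235068]
grey [ 0.4941 -0.0767] can [ 0.6234 -0.1288]
[ 0.2696 -0.1708  0.0921] [-0.11 -0.03 -8.02] [ 0.1928 -0.5938  0.2217]
```

```bash
python3 -m crank '[[-1,0.045,-0.028,0,0,0,-2],[-1,0.09,-0.057,0.01,0,0,-4],[-1,0.135,-0.085,0.03,0,0,-6],[-1,0.18,-0.114,0.05,0,0,-8],[-1,0.225,-0.142,0.07,0,0,-8],[-1,0.27,-0.171,0.092,0,0,-8],[-1,0.27,-0.171,0.092,0,0,-8],[-1,0.27,-0.171,0.092,0,0,-8],[-1,0.27,-0.171,0.092,0,0,-8]]'; python3 - <<'E'
from h import *
go(.3962,-.348,.022,26)
E
```

```text
time_s: 1.0
ee_pos: [0.3972, -0.3479, 0.1302]
eef_rot: [-0.0, 0.974, 0.226, -0.0]
force: [-0.0, 0.2, -1.3]
finger_gap: 0.0868
grip_force: 0.0
[-0.0009 -0.0003  0.1082] [-0.04  0.03  0.11] [ 0.3972 -0.3479  0.1302]
```

```bash
python3 -m crank '[[-1,-0.001,0,0.03,0,0,0],[-1,-0.001,0,0.06,0,0,0],[-1,-0.001,0,0.09,0,0,0],[-1,-0.001,0,0.108,0,0,0],[-1,-0.001,0,0.108,0,0,0],[0.3,-0.001,0,0.108,0,0,0],[0.6,-0.001,0,0.108,0,0,0],[0.6,-0.001,0,0.108,0,0,0],[0.6,-0.001,0,0.108,0,0,0],[0.6,-0.001,0,0.108,0,0,0],[0.6,-0.001,0,0.108,0,0,0]]'
```

```text
time_s: 2.1
ee_pos: [0.3965, -0.3493, 0.023]
eef_rot: [0.001, 0.974, 0.225, 0.0]
force: [0.0, -1.1, 1.1]
finger_gap: 0.0466
grip_force: 0.7
```

```bash
python3 -m crank '[[1,0,0,0,0,0,0],[1,0,0,0,0,0,0],[1,0,0,0,0,0,0],[1,0,0,-0.01,0,0,0],[1,0,0,-0.03,0,0,0],[1,0,0,-0.06,0,0,0],[1,0,0,-0.1,0,0,0],[1,0,0,-0.14,0,0,0],[1,0,0,-0.14,0,0,0],[1,0,0,-0.14,0,0,0]]'; python3 - <<'E'
from h import *
go(.6234,-.1288,.16,14.6)
E
```

```text
time_s: 3.1
ee_pos: [0.3957, -0.3483, 0.1632]
eef_rot: [0.0, 0.974, 0.225, -0.0]
force: [0.7, 0.5, -2.1]
finger_gap: 0.043
grip_force: 30.0
[ 0.3009 -0.0975  0.0032] [ 0.    0.   11.39] [ 0.3957 -0.3483  0.1632]
```

```bash
python3 -m crank '[[1,0.03,-0.01,0,0,0,2],[1,0.06,-0.02,0,0,0,4],[1,0.1,-0.033,0,0,0,6],[1,0.14,-0.046,0,0,0,8],[1,0.18,-0.059,0,0,0,10],[1,0.22,-0.072,0,0,0,11.4],[1,0.26,-0.085,0,0,0,11.4],[1,0.285,-0.093,0,0,0,11.4],[1,0.301,-0.098,0,0,0,11.4],[1,0.301,-0.098,0.03,0,0,11.4],[1,0.301,-0.098,0.06,0,0,11.4],[1,0.301,-0.098,0.09,0,0,11.4],[1,0.301,-0.098,0.11,0,0,11.4],[1,0.301,-0.098,0.125,0,0,11.4],[1,0.301,-0.098,0.125,0,0,11.4],[1,0.301,-0.098,0.125,0,0,11.4],[1,0.301,-0.098,0.125,0,0,11.4]]'; python3 - <<'E'
from h import *
go(.6234,-.1288,.023,14.6)
E
```

```text
time_s: 4.8
ee_pos: [0.6246, -0.1295, 0.0387]
eef_rot: [0.001, 0.992, 0.127, 0.001]
force: [-1.0, 0.1, -1.2]
finger_gap: 0.0433
grip_force: 30.0
[-0.001  -0.001   0.0157] [ 0.08 -0.1  -0.03] [ 0.6246 -0.1295  0.0387]
```

```bash
python3 -m crank '[[1,-0.001,-0.001,0.004,0,0,0],[1,-0.001,-0.001,0.008,0,0,0],[1,-0.001,-0.001,0.012,0,0,0],[1,-0.001,-0.001,0.015,0,0,0],[1,-0.001,-0.001,0.015,0,0,0],[1,-0.001,-0.001,0.015,0,0,0]]'; python3 -c "from h import *; print(arm.state()['force'])"
```

```text
time_s: 5.4
ee_pos: [0.6225, -0.1281, 0.023]
eef_rot: [-0.0, 0.992, 0.127, -0.0]
force: [-2.0, 0.4, 4.0]
finger_gap: 0.0433
grip_force: 30.0
[-1.95421772  0.42752493  4.00699115]
```

```bash
python3 -m crank '[[0,0,0,0,0,0,0],[-0.5,0,0,0,0,0,0],[-0.8,0,0,0,0,0,0],[-0.8,0,0,0,0,0,0],[-0.8,0,0,0,0,0,0],[-0.8,0,0,-0.02,0,0,0],[-0.8,0,0,-0.05,0,0,0],[-0.8,0,0,-0.1,0,0,0],[-0.8,0,0,-0.15,0,0,0],[-0.8,0,0,-0.18,0,0,0],[-0.8,0,0,-0.18,0,0,0]]'; python3 - <<'E'
from h import *
go(.573,-.353,.19,-29)
E
```

```text
time_s: 6.5
ee_pos: [0.626, -0.1295, 0.2085]
eef_rot: [0.003, 0.992, 0.127, 0.005]
force: [1.1, -0.2, 1.0]
finger_gap: 0.0782
grip_force: 0.0
[-0.1078  0.2028  0.0189] [ 0.18 -0.7  43.59] [ 0.626  -0.1295  0.2085]
```

```bash
python3 -m crank '[[-0.6,-0.015,0.03,0,0,0,7],[-0.6,-0.035,0.07,0.005,0,0,15],[-0.6,-0.055,0.11,0.01,0,0,23],[-0.6,-0.075,0.15,0.015,0,0,31],[-0.6,-0.095,0.18,0.018,0,0,38],[-0.6,-0.107,0.202,0.018,0,0,43.6],[-0.6,-0.107,0.202,0.018,0,0,43.6],[-0.6,-0.107,0.202,0.018,0,0,43.6],[-0.6,-0.107,0.202,0.018,0,0,43.6]]'; python3 - <<'E'
from h import *
st=arm.state(); p,d=cams.snapshot("wrist"); W=cloud("wrist",d,st)
print(rect(W,(.573,-.353),.035,.11,.14)); T=cloud("top",cams.snapshot("top")[1]); print(rect(T,(.623,-.128),.035,.044,.06))
go(.573,-.353,.076,-29)
E
```

```text
time_s: 7.4
ee_pos: [0.5697, -0.3491, 0.1838]
eef_rot: [-0.001, 0.968, -0.25, -0.001]
force: [-0.0, 0.3, 0.3]
finger_gap: 0.0698
grip_force: 0.0
{'c': array([ 0.5739, -0.3583]), 's': array([0.0228, 0.0205]), 'a': 61.7, 'z': array([0.1167, 0.1253, 0.1266]), 'n': 1007}
{'c': array([ 0.62  , -0.1261]), 's': array([0.0421, 0.0404]), 'a': -0.0, 'z': array([0.0522, 0.0558, 0.059 ]), 'n': 194}
[0.0045 0.0022 0.1083] [-0.03  0.05  0.11] [ 0.5701 -0.349   0.1843]
```

```bash
python3 -m crank '[[-0.6,0.006,0.004,0.01,0,0,0],[-0.6,0.006,0.004,0.035,0,0,0],[-0.6,0.006,0.004,0.065,0,0,0],[-0.6,0.006,0.004,0.095,0,0,0],[-0.6,0.006,0.004,0.108,0,0,0],[-0.6,0.006,0.004,0.108,0,0,0],[0,0.006,0.004,0.108,0,0,0],[0.5,0.006,0.004,0.108,0,0,0],[1,0.006,0.004,0.108,0,0,0],[1,0.006,0.004,0.108,0,0,0],[1,0.006,0.004,0.108,0,0,0],[1,0.006,0.004,0.108,0,0,0],[1,0.006,0.004,0.108,0,0,0],[1,0.006,0.004,0.108,0,0,0],[1,0.006,0.004,0.108,0,0,0]]'
```

```text
time_s: 9.0
ee_pos: [0.573, -0.3574, 0.0767]
eef_rot: [0.0, 0.968, -0.251, 0.0]
force: [-1.1, -0.7, 1.0]
finger_gap: 0.0235
grip_force: 30.0
```

```bash
python3 -m crank '[[1,0,0,-0.01,0,0,0],[1,0,0,-0.03,0,0,0],[1,0,0,-0.06,0,0,0],[1,0,0,-0.1,0,0,0],[1,0,0,-0.135,0,0,0],[1,0,0,-0.14,0,0,0],[1,0,0,-0.14,0,0,0],[1,0,0,-0.14,0,0,0]]'; python3 - <<'E'
from h import *
go(.4275,.190,.2167,-10)
E
```

```text
time_s: 9.8
ee_pos: [0.5717, -0.3557, 0.2139]
eef_rot: [-0.001, 0.968, -0.251, -0.002]
force: [-0.2, -0.7, -4.5]
finger_gap: 0.023
grip_force: 30.0
[-3.908e-01 -4.072e-01 -2.000e-04] [ -0.13   0.28 -19.02] [ 0.5717 -0.3557  0.2139]
```

```bash
python3 -m crank '[[1,-0.02,-0.02,0,0,0,-2],[1,-0.05,-0.052,0,0,0,-4],[1,-0.08,-0.083,0,0,0,-6],[1,-0.11,-0.115,0,0,0,-8],[1,-0.14,-0.146,0,0,0,-10],[1,-0.17,-0.177,0,0,0,-12],[1,-0.2,-0.208,0,0,0,-14],[1,-0.23,-0.24,0,0,0,-16],[1,-0.26,-0.271,0,0,0,-18],[1,-0.29,-0.302,0,0,0,-19],[1,-0.32,-0.334,0,0,0,-19],[1,-0.35,-0.365,0,0,0,-19],[1,-0.375,-0.391,0,0,0,-19],[1,-0.391,-0.407,0,0,0,-19],[1,-0.391,-0.407,0,0,0,-19],[1,-0.391,-0.407,0,0,0,-19],[1,-0.391,-0.407,0,0,0,-19]]'; python3 - <<'E'
from h import *
go(.4275,.190,.0775,-10)
E
```

```text
time_s: 11.5
ee_pos: [0.4284, 0.1876, 0.2156]
eef_rot: [0.001, 0.996, -0.088, -0.001]
force: [0.4, 0.3, -3.8]
finger_gap: 0.023
grip_force: 30.0
[-0.001  -0.0023  0.1381] [ 0.07  0.1  -0.06] [0.4284 0.1876 0.2156]
```

```bash
python3 -m crank '[[1,-0.001,-0.001,0.03,0,0,0],[1,-0.001,-0.001,0.06,0,0,0],[1,-0.001,-0.001,0.09,0,0,0],[1,-0.001,-0.001,0.11,0,0,0],[1,-0.001,-0.001,0.122,0,0,0],[1,-0.001,-0.001,0.128,0,0,0],[1,-0.001,-0.001,0.132,0,0,0],[1,-0.001,-0.001,0.135,0,0,0],[1,-0.001,-0.001,0.138,0,0,0],[1,-0.001,-0.001,0.138,0,0,0],[1,-0.001,-0.001,0.138,0,0,0],[1,-0.001,-0.001,0.138,0,0,0]]'
```

```text
time_s: 12.7
ee_pos: [0.428, 0.1898, 0.0789]
eef_rot: [-0.0, 0.996, -0.087, 0.0]
force: [-0.5, 0.8, -4.0]
finger_gap: 0.0235
grip_force: 30.0
```

```bash
python3 -m crank '[[1,0,0,0.001,0,0,0],[1,0,0,0.002,0,0,0],[1,0,0,0.002,0,0,0],[1,0,0,0.002,0,0,0]]'
```

```text
time_s: 13.1
ee_pos: [0.428, 0.1897, 0.0767]
eef_rot: [-0.0, 0.996, -0.087, 0.0]
force: [0.3, 0.7, -1.2]
finger_gap: 0.023
grip_force: 30.0
```

Touching down. Release, rise and go on to the grey stone.

```bash
python3 -m crank '[[0.6,0,0,0.001,0,0,0],[0,0,0,0.001,0,0,0],[-0.4,0,0,0.001,0,0,0],[-0.6,0,0,0.001,0,0,0],[-0.6,0,0,0.001,0,0,0],[-0.6,0,0,-0.02,0,0,0],[-0.6,0,0,-0.06,0,0,0],[-1,0,0,-0.1,0,0,0],[-1,0,0,-0.12,0,0,0],[-1,0,0,-0.12,0,0,0]]'; python3 - <<'E'
from h import *
go(.5688,.328,.12,147.5); go(.5688,.328,.12,-32.5)
print(arm.state()['joint_pos'])
E
```

```text
time_s: 14.1
ee_pos: [0.43, 0.1902, 0.1994]
eef_rot: [-0.001, 0.996, -0.087, 0.004]
force: [1.1, -0.2, 0.6]
finger_gap: 0.0835
grip_force: 0.0
[ 0.1122 -0.1597  0.0806] [   0.51   -0.31 -157.51] [0.43   0.1902 0.1994]
[ 0.1122 -0.1597  0.0806] [-0.22 -0.36 22.49] [0.43   0.1902 0.1994]
[1.78022429e-01 3.52559479e-01 1.84124470e+00 4.79049802e-05
 9.40377320e-01 1.92351712e+00]
```

```bash
python3 -m crank '[[-1,0.02,-0.03,0,0,0,6],[-1,0.048,-0.068,0.02,0,0,12],[-1,0.076,-0.108,0.04,0,0,18],[-1,0.1,-0.142,0.06,0,0,22.5],[-1,0.112,-0.16,0.08,0,0,22.5],[-1,0.112,-0.16,0.08,0,0,22.5],[-1,0.112,-0.16,0.08,0,0,22.5],[-1,0.112,-0.16,0.08,0,0,22.5]]'; python3 - <<'E'
from h import *
st=arm.state(); p,d=cams.snapshot("wrist"); W=cloud("wrist",d,st); print(rect(W,(.569,.328),.08,.02,.05))
d=cams.snapshot("top")[1]; T=cloud("top",d); print("mallet",rect(T,(.428,.19),.03,.115,.14))
go(.5688,.328,.015,-32.5)
E
```

```text
time_s: 14.9
ee_pos: [0.5649, 0.3269, 0.1164]
eef_rot: [0.001, 0.96, -0.28, -0.001]
force: [-0.5, 0.0, -0.0]
finger_gap: 0.0871
grip_force: 0.0
{'c': array([0.5689, 0.3267]), 's': array([0.092 , 0.0461]), 'a': -32.4, 'z': array([0.0281, 0.029 , 0.0298]), 'n': 7884}
mallet {'c': array([0.4282, 0.1911]), 's': array([0.0213, 0.0208]), 'a': -60.4, 'z': array([0.1188, 0.1242, 0.1276]), 'n': 93}
[ 0.0022 -0.0026  0.1025] [-0.02 -0.02 -0.06] [0.5655 0.327  0.1175]
```

```bash
python3 -m crank '[[-1,0.003,-0.001,0.03,0,0,0],[-1,0.003,-0.001,0.06,0,0,0],[-1,0.003,-0.001,0.085,0,0,0],[-1,0.003,-0.001,0.102,0,0,0],[-1,0.003,-0.001,0.102,0,0,0],[-0.5,0.003,-0.001,0.102,0,0,0],[0,0.003,-0.001,0.102,0,0,0],[1,0.003,-0.001,0.102,0,0,0],[1,0.003,-0.001,0.102,0,0,0],[1,0.003,-0.001,0.102,0,0,0],[1,0.003,-0.001,0.102,0,0,0],[1,0.003,-0.001,0.102,0,0,0],[1,0.003,-0.001,0.102,0,0,0]]'
```

```text
time_s: 16.3
ee_pos: [0.5689, 0.3268, 0.0148]
eef_rot: [0.0, 0.96, -0.28, -0.0]
force: [-0.9, -1.3, 2.0]
finger_gap: 0.0456
grip_force: 30.0
```

```bash
python3 -m crank '[[1,0,0,-0.01,0,0,0],[1,0,0,-0.03,0,0,0],[1,0,0,-0.06,0,0,0],[1,0,0,-0.1,0,0,0],[1,0,0,-0.14,0,0,0],[1,0,0,-0.16,0,0,0],[1,0,0,-0.16,0,0,0],[1,0,0,-0.16,0,0,0]]'; python3 - <<'E'
from h import *
go(.4941,-.0767,.17,14.6)
E
```

```text
time_s: 17.1
ee_pos: [0.5682, 0.3268, 0.174]
eef_rot: [0.0, 0.96, -0.28, -0.001]
force: [-1.5, -0.3, -3.8]
finger_gap: 0.0457
grip_force: 30.0
[0.1544 0.38   0.0042] [ 3.000e-02  7.000e-02 -4.712e+01] [0.5682 0.3268 0.174 ]
```

```bash
python3 -m crank '[[1,0.01,0.025,0,0,0,-3],[1,0.025,0.06,0,0,0,-8],[1,0.04,0.1,0,0,0,-13],[1,0.057,0.14,0,0,0,-18],[1,0.073,0.18,0,0,0,-23],[1,0.089,0.22,0,0,0,-28],[1,0.106,0.26,0,0,0,-33],[1,0.122,0.3,0,0,0,-38],[1,0.138,0.34,0,0,0,-43],[1,0.15,0.368,0,0,0,-46],[1,0.154,0.38,0.02,0,0,-47.1],[1,0.154,0.38,0.06,0,0,-47.1],[1,0.154,0.38,0.1,0,0,-47.1],[1,0.154,0.38,0.12,0,0,-47.1],[1,0.154,0.38,0.12,0,0,-47.1],[1,0.154,0.38,0.12,0,0,-47.1],[1,0.154,0.38,0.12,0,0,-47.1]]'; python3 - <<'E'
from h import *
go(.4941,-.0767,.016,14.6)
E
```

```text
time_s: 18.8
ee_pos: [0.4952, -0.0764, 0.0551]
eef_rot: [0.0, 0.992, 0.127, 0.001]
force: [0.4, -0.4, -2.5]
finger_gap: 0.046
grip_force: 30.0
[-0.0012  0.      0.0391] [ 0.04 -0.06 -0.01] [ 0.4952 -0.0764  0.0551]
```

```bash
python3 -m crank '[[1,-0.001,0,0.015,0,0,0],[1,-0.001,0,0.025,0,0,0],[1,-0.001,0,0.032,0,0,0],[1,-0.001,0,0.036,0,0,0],[1,-0.001,0,0.039,0,0,0],[1,-0.001,0,0.04,0,0,0],[1,-0.001,0,0.04,0,0,0],[1,-0.001,0,0.04,0,0,0]]'
```

```text
time_s: 19.6
ee_pos: [0.4938, -0.0765, 0.0148]
eef_rot: [0.0, 0.992, 0.127, 0.0]
force: [0.1, 0.0, -1.4]
finger_gap: 0.0456
grip_force: 30.0
```

Partial opening, since the strop is close; then rise.

```bash
python3 -m crank '[[0.2,0,0,0,0,0,0],[-0.2,0,0,0,0,0,0],[-0.45,0,0,0,0,0,0],[-0.45,0,0,0,0,0,0],[-0.45,0,0,0,0,0,0],[-0.45,0,0,-0.02,0,0,0],[-0.45,0,0,-0.05,0,0,0],[-0.45,0,0,-0.1,0,0,0],[-0.45,0,0,-0.15,0,0,0],[-0.45,0,0,-0.18,0,0,0],[-0.45,0,0,-0.18,0,0,0],[-0.45,0,0,-0.18,0,0,0]]'; python3 - <<'E'
from h import *
st=arm.state(); W=cloud("wrist",cams.snapshot("wrist")[1],st); print(rect(W,(.494,-.077),.07,.024,.05),rect(W,(.515,-.157),.055,.018,.05))
go(.4018,.3474,.19,19.6)
E
```

```text
time_s: 20.8
ee_pos: [0.4936, -0.0765, 0.1951]
eef_rot: [0.0, 0.992, 0.127, 0.001]
force: [-0.6, 0.4, -0.7]
finger_gap: 0.0631
grip_force: 0.0
{'c': array([ 0.4993, -0.0996]), 's': array([0.0934, 0.0925]), 'a': -75.4, 'z': array([0.0259, 0.0289, 0.0299]), 'n': 5340} {'c': array([ 0.5154, -0.1578]), 's': array([0.1096, 0.0543]), 'a': 15.1, 'z': array([0.024 , 0.0252, 0.0262]), 'n': 6268}
[ 0.0186 -0.4328  0.0043] [-0.06  0.07 -5.02] [ 0.4928 -0.0762  0.1939]
```

```bash
python3 -m crank '[[-0.9,0.001,-0.025,0,0,0,-1],[-0.9,0.003,-0.07,0,0,0,-2],[-0.9,0.005,-0.115,0,0,0,-3],[-0.9,0.007,-0.16,0,0,0,-4],[-0.9,0.009,-0.205,0,0,0,-5],[-0.9,0.011,-0.25,0,0,0,-5],[-0.9,0.013,-0.295,0,0,0,-5],[-0.9,0.015,-0.34,0,0,0,-5],[-0.9,0.017,-0.385,0,0,0,-5],[-0.9,0.018,-0.415,0,0,0,-5],[-0.9,0.0185,-0.433,0.03,0,0,-5],[-0.9,0.0185,-0.433,0.07,0,0,-5],[-0.9,0.0185,-0.433,0.08,0,0,-5],[-0.9,0.0185,-0.433,0.08,0,0,-5],[-0.9,0.0185,-0.433,0.08,0,0,-5]]'; python3 - <<'E'
from h import *
st=arm.state(); W=cloud("wrist",cams.snapshot("wrist")[1],st); print(rect(W,(.402,.347),.06,.012,.05))
T=cloud("top",cams.snapshot("top")[1]); print("grey",rect(T,(.494,-.0767),.06,.023,.05))
go(.4018,.3474,.004,19.6)
E
```

```text
time_s: 22.35
ee_pos: [0.4029, 0.3469, 0.1145]
eef_rot: [0.0, 0.986, 0.17, -0.0]
force: [0.3, -0.1, -0.5]
finger_gap: 0.0828
grip_force: 0.0
{'c': array([0.4016, 0.3462]), 's': array([0.08 , 0.034]), 'a': 20.0, 'z': array([0.018 , 0.0189, 0.0198]), 'n': 4688}
grey {'c': array([ 0.4997, -0.0931]), 's': array([0.0919, 0.085 ]), 'a': 14.8, 'z': array([0.0258, 0.0287, 0.0313]), 'n': 760}
[-0.002  -0.0007  0.1117] [-0.02 -0.14 -0.08] [0.4037 0.3473 0.1158]
```

```bash
python3 -m crank '[[-0.9,-0.002,0,0.03,0,0,0],[-0.9,-0.002,0,0.06,0,0,0],[-0.9,-0.002,0,0.09,0,0,0],[-0.9,-0.002,0,0.102,0,0,0],[-0.9,-0.002,0,0.109,0,0,0],[-0.9,-0.002,0,0.109,0,0,0],[-0.4,-0.002,0,0.109,0,0,0],[0.2,-0.002,0,0.109,0,0,0],[1,-0.002,0,0.109,0,0,0],[1,-0.002,0,0.109,0,0,0],[1,-0.002,0,0.109,0,0,0],[1,-0.002,0,0.109,0,0,0],[1,-0.002,0,0.109,0,0,0],[1,-0.002,0,0.109,0,0,0],[1,-0.002,0,0.109,0,0,0]]'
```

```text
time_s: 23.95
ee_pos: [0.4006, 0.3465, 0.0055]
eef_rot: [0.0, 0.985, 0.17, -0.0]
force: [-0.5, -0.4, 0.6]
finger_gap: 0.0341
grip_force: 30.0
```

```bash
python3 -m crank '[[1,0,0,-0.01,0,0,0],[1,0,0,-0.03,0,0,0],[1,0,0,-0.06,0,0,0],[1,0,0,-0.1,0,0,0],[1,0,0,-0.14,0,0,0],[1,0,0,-0.17,0,0,0],[1,0,0,-0.17,0,0,0],[1,0,0,-0.17,0,0,0]]'; python3 - <<'E'
from h import *
T=cloud("top",cams.snapshot("top")[1])
m=(np.hypot(T[...,0]-.494,T[...,1]+.0767)<.06)&(T[...,2]>.02)
u=np.array([-np.sin(np.radians(14.7)),np.cos(np.radians(14.7))]); m&=((T[...,:2]-[.515,-.157])@u>.045)
print(rect(np.where(m[...,None],T,np.nan),(.494,-.0767),.07,.02,.05))
go(.4941,-.0767,.175,14.7)
E
```

```text
time_s: 24.75
ee_pos: [0.4004, 0.3465, 0.1763]
eef_rot: [-0.0, 0.985, 0.17, 0.001]
force: [-0.2, 0.9, -1.9]
finger_gap: 0.0338
grip_force: 30.0
{'c': array([ 0.4947, -0.0745]), 's': array([0.0919, 0.0463]), 'a': 14.7, 'z': array([0.0259, 0.0286, 0.0312]), 'n': 754}
[-5.270e-02  4.299e-01  3.000e-04] [0.02 0.1  4.88] [0.3997 0.346  0.1751]
```

```bash
python3 -m crank '[[1,-0.003,0.025,0,0,0,1],[1,-0.008,0.065,0,0,0,2],[1,-0.013,0.11,0,0,0,3],[1,-0.019,0.155,0,0,0,4],[1,-0.025,0.2,0,0,0,4.9],[1,-0.03,0.245,0,0,0,4.9],[1,-0.036,0.29,0,0,0,4.9],[1,-0.042,0.335,0,0,0,4.9],[1,-0.047,0.38,0,0,0,4.9],[1,-0.051,0.41,0,0,0,4.9],[1,-0.0535,0.429,0.01,0,0,4.9],[1,-0.0535,0.429,0.04,0,0,4.9],[1,-0.0535,0.429,0.08,0,0,4.9],[1,-0.0535,0.429,0.11,0,0,4.9],[1,-0.0535,0.429,0.12,0,0,4.9],[1,-0.0535,0.429,0.12,0,0,4.9],[1,-0.0535,0.429,0.12,0,0,4.9]]'; python3 - <<'E'
from h import *
go(.4935,-.076,.0335,14.7)
E
```

```text
time_s: 26.5
ee_pos: [0.4942, -0.0756, 0.0557]
eef_rot: [-0.0, 0.992, 0.128, -0.0]
force: [0.0, 0.4, -1.5]
finger_gap: 0.0335
grip_force: 30.0
[-0.0008  0.0002  0.0222] [-0.    0.   -0.01] [ 0.4942 -0.0756  0.0557]
```

```bash
python3 -m crank '[[1,-0.001,0,0.008,0,0,0],[1,-0.001,0,0.014,0,0,0],[1,-0.001,0,0.018,0,0,0],[1,-0.001,0,0.02,0,0,0],[1,-0.001,0,0.021,0,0,0],[1,-0.001,0,0.022,0,0,0],[1,-0.001,0,0.022,0,0,0],[1,-0.001,0,0.022,0,0,0]]'
```

```text
time_s: 27.3
ee_pos: [0.4931, -0.0759, 0.0336]
eef_rot: [0.0, 0.992, 0.128, 0.0]
force: [1.1, 0.4, -2.6]
finger_gap: 0.0335
grip_force: 30.0
```

```bash
python3 -m crank '[[1,0,0,0.001,0,0,0],[1,0,0,0.0015,0,0,0],[1,0,0,0.0015,0,0,0],[1,0,0,0.0015,0,0,0]]'
```

```text
time_s: 27.7
ee_pos: [0.4932, -0.0759, 0.0335]
eef_rot: [0.0, 0.992, 0.128, 0.0]
force: [-1.3, 1.0, 11.5]
finger_gap: 0.034
grip_force: 30.0
```

Contact. Release, rise, and retreat.

```bash
python3 -m crank '[[1,0,0,-0.001,0,0,0],[0.3,0,0,-0.001,0,0,0],[0,0,0,-0.001,0,0,0],[-0.3,0,0,-0.001,0,0,0],[-0.3,0,0,-0.001,0,0,0],[-0.3,0,0,-0.001,0,0,0],[-0.3,0,0,-0.02,0,0,0],[-0.3,0,0,-0.06,0,0,0],[-0.3,0,0,-0.11,0,0,0],[-0.3,0,0,-0.16,0,0,0],[-0.3,0,0,-0.19,0,0,0],[-0.3,-0.03,0,-0.2,0,0,0],[-0.3,-0.06,0,-0.2,0,0,0],[-0.3,-0.06,0,-0.2,0,0,0],[-0.3,-0.06,0,-0.2,0,0,0]]'; python3 - <<'E'
from h import *
p,d=cams.snapshot("top"); T=cloud("top",d); cv2.imwrite("pics/end_t.png",p); q,e=cams.snapshot("scene"); cv2.imwrite("pics/end_s.png",q); S=cloud("scene",e)
st=arm.state();w,f=cams.snapshot("wrist"); W=cloud("wrist",f,st)
def loc(r,c,y):
    a=np.radians(y); d=np.array(r['c'])-c; return np.round([d[0]*np.cos(a)+d[1]*np.sin(a),-d[0]*np.sin(a)+d[1]*np.cos(a)],4)
for n,P in (("T",T),("S",S),("W",W)):
  for k,xy,r,lo,hi in (("white",(.494,-.076),.06,.038,.06),("can",(.621,-.127),.035,.044,.06),("mallet",(.428,.19),.03,.115,.14),("glue",(.7225,-.017),.06,.11,.2),("tin",(.706,.339),.06,.055,.1),("offc",(.378,-.016),.06,.012,.05)):
    v=rect(P,xy,r,lo,hi)
    if v: print(n,k,v['c'],v['s'],v['a'],v['z'],loc(v,(.515,-.157),14.7) if k in("white","can") else loc(v,(.523,.173),-10.2) if k=="mallet" else "")
E
```

```text
time_s: 29.2
ee_pos: [0.4349, -0.0911, 0.2322]
eef_rot: [0.0, 0.992, 0.127, 0.0]
force: [0.2, -0.9, -0.2]
finger_gap: 0.0566
grip_force: 0.0
T white [ 0.5092 -0.0696] [0.0503 0.0336] 14.0 [0.0441 0.0465 0.0493] [0.0166 0.086 ]
T can [ 0.6198 -0.1261] [0.0424 0.0414] -44.3 [0.0511 0.0555 0.0588] [0.1092 0.0033]
T mallet [0.4283 0.1916] [0.0216 0.0212] 47.5 [0.1183 0.1247 0.1272] [-0.0965  0.0015]
T glue [ 0.7229 -0.0164] [0.0243 0.0221] 2.7 [0.1255 0.1305 0.1327] 
T tin [0.7064 0.3392] [0.0664 0.0663] -81.7 [0.0563 0.0598 0.0632] 
T offc [0.3795 0.0139] [0.0573 0.0277] 14.4 [0.0195 0.0222 0.0251] 
S white [ 0.4923 -0.0744] [0.086  0.0373] 15.7 [0.0414 0.045  0.0477] [-0.001   0.0857]
S can [ 0.622  -0.1231] [0.0406 0.037 ] -28.7 [0.0456 0.0533 0.0579] [0.1121 0.0056]
S mallet [0.4279 0.1922] [0.0215 0.0199] -33.3 [0.1165 0.123  0.126 ] [-0.097   0.0021]
S glue [ 0.7225 -0.0176] [0.0286 0.0235] -69.5 [0.1155 0.1262 0.1305] 
S tin [0.706  0.3381] [0.0667 0.0661] 36.7 [0.0562 0.0587 0.0608] 
S offc [ 0.3768 -0.0162] [0.0791 0.0515] 75.6 [0.0157 0.0214 0.0236] 
W white [ 0.4937 -0.0759] [0.0795 0.0339] 15.2 [0.0459 0.0469 0.0479] [-0.      0.0839]
W can [ 0.6071 -0.131 ] [0.0425 0.0185] -78.7 [0.0496 0.0553 0.0587] [0.0957 0.0018]
W offc [ 0.3772 -0.0179] [0.0746 0.0504] 75.3 [0.0216 0.0228 0.0239]
```

View pics/end_s.png

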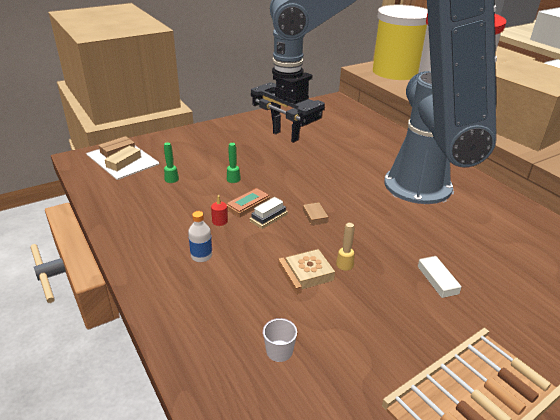

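View pics/end_t.png

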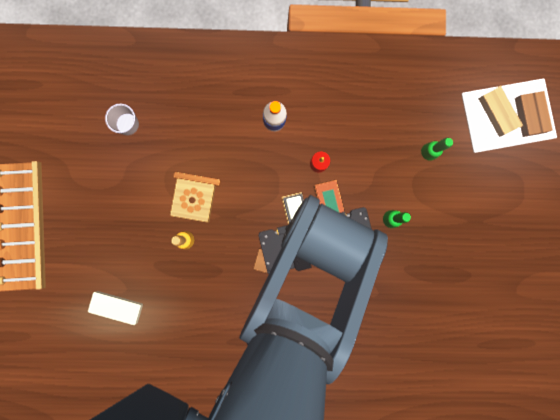

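Both final views show everything in place: the white stone on the grey one at scene (268,211), beside the strop on the blank's side. The can stands behind the strop at scene (219,213), and the mallet stands before the blank at scene (346,250). The bystanders have not moved. In the top view the arm covers part of the offcut and the stones, but the scene and wrist views confirm them.

```bash
python3 -c "from bench import arm; print(arm.finish_job())"
```

```text
the job is handed in; nothing more can be done
None
```

I handed the job in at about 29 s: by the final camera measurements, both stones, the can and the mallet are within tolerance and the glue bottle, offcut and tin have not moved, but no verdict came back.

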